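Switch off the toys and snap the tool box shut

ROBOT

A 6-joint arm with a two-finger parallel gripper is mounted at the origin on the work surface. World frame = base frame: x ahead of the robot, y to its left, z up, the work surface at z = 0. Lengths are in m, angles in rad, forces in N, time in s.
With the tool pointing down it reaches from about 0.4 to 0.825 m from the base axis. Payload 7 kg.
Tool frame: the origin (TCP) lies midway between the tips of the shut fingers; the grasp point (between the pads) lies 19 mm behind it; z points along the fingers, y is the line along which they close (so a half turn about z gives the same grasp; the last joint's range is limited). The gripper opens to 88 mm and grips with 3 to 60 N. Pads are 19 mm wide; open, the fingers measure 130 mm over their backs; the gripper's body (78 mm by 193 mm) begins 47 mm behind the grasp point.
Start: joints at [1.404, 0.359, 0.012, 0, -1.224, -0.288], TCP at [0.297, 0.606, 0.227] pointing down, gripper open.
Joint ranges: [-3.07, 3.07], [-1.43, 2.12], [-1.02, 1.25], [-3.03, 1.67], [-3.05, -0], [-3.03, 3.03]. Speed limits (rad/s): [2.39, 2.39, 3.01, 3.14, 3.14, 3.14].

INTERFACE

Orientations are given as [roll, pitch, yaw] about the fixed x, y, z axes, in that order (R = Rz(yaw) Ry(pitch) Rx(roll)).
In Python, from station import get_state, grab_frame, calibration, job_done, boxes_of, regions_of, spot_point gives the robot as it stands. The module is installed in compiled form; this text tells all that it offers.
- The arm moves only by the tool arm_command, never from a script. Its argument "commands" is a list of rows, each an object of numbers: "tx", "ty", "tz": the shift along the tool's x, y, z each as a share of 25 cm, from -1 to 1; "twist": the turn about the tool's z as a share of 180 degrees, from -1 to 1. A call has exactly 8 rows; each row is the pose to reach, as a shift and turn from the pose commanded when the call began, along the tool's axes at that moment, turning the shorter way round; what a row does not reach only later rows make up. A row lasts 1/12 s, in which the tool goes at most 41.7 mm and 7.16 degrees, less where a joint would pass 70% of its speed; a pose out of reach is approached as far as the arm can. A call with a number of a shift or a turn outside -1 to 1 is refused whole. A call with a gripper value outside its range is refused whole. "claw" is the opening, from 0 (shut) to 1 (fully open), set as the call begins (left out, the last holds). The fingers move at their own pace and stop on an object; "grip_force" is the grip in N (left out, the last holds). Time passes only in rows, so rows that repeat a pose let the fingers close, or fill a call up. It gives the time, the measured TCP pose, the force, the opening and the grip force at its end, in the units of the state.
- get_state(): the state, without advancing time (a new reading comes with each control period).
- grab_frame(name): name is "scene" or "side" or "wrist"; returns the picture (384x512x3 uint8, red, green, blue); there is no depth.
- calibration(name): a dict with "camera_matrix" (3x3 intrinsics, pixels), "k1" (the pictures are not rectified: a ray, as slopes to the right and down, at radius r is drawn at 1 + k1 r^2 times it, then the intrinsics apply), "extrinsics" (4x4, takes a point from camera to world coordinates). Camera axes: x right, y down, z forward; pixel columns grow to the right and rows downward; lengths in m; the calibration is good to about 2 mm. A picture is of the moment at which its call begins: read the wrist's pose just before it. calibration takes no time and is no camera call; for the wrist camera it gives the pose at the moment of the call.
- job_done(): hands the job in; it is judged then, once.
Trained networks look in the newest picture that a camera, given by its name, has taken for a name from the list of things; names that differ only in an ending like _2 or _b are one class to them, and where a whole thing is asked for, a point or a joint stands for the part that bears it (a point fixed in the world has none). Each returns a list of dicts, best first, with "score" (0 to 1); they miss things now and then, are a little off and sometimes report something else, mostly with a low value. They report only what shows in the picture. A call takes as long as a camera call. They do not tell look-alikes from the thing itself.
- boxes_of(query, camera): "rect" ([left, top, right, bottom] in pixels, round what is visible of it).
- regions_of(query, camera): "region" (384x512 bool, what is visible of it) and "rect" ([left, top, right, bottom] in pixels, round what is visible of it).
- spot_point(query, camera): "uv" ([column, row] in pixels: a listed point, or the origin of a listed thing).
The state is a dict: "t": time; "q": joint angles; "qd": joint speeds; "joint_efforts": joint torques, N m; "eef_pos": TCP position; "ee_rot": TCP orientation; "force": force on the tool from outside, world axes, zero at the start; "moment": the same for the moment, N m; "width": finger opening in m; "gripper_force": force on a finger pad.
Only numpy, scipy, OpenCV 4.12 (cv2) and the standard library are available. Lean on these libraries where they do the work, as an engineer would, in place of code of your own. Each camera call takes 0.05 s, during which the arm holds its last target. There are 200 camera calls.

TASK

Get the building-site toys ready to be put away, using light presses of a fingertip only: first press the dump truck's siren switch (on the cab roof) right in, then the hard hat's lamp switch (on its crown) right in, and last press the tool box's raised clasp down flat. Keep to that order, press gently, and leave every toy standing where it is: nothing is to be picked up, and the truck, hat, tool box and the things around them are not to be pushed about.

Things in the scene. Friction and masses are not known exactly. Their poses are not given: they have to be found in the camera images.
- truck: Loose red plastic toy dump truck, 240 long x 113 wide x 127 mm high without its switch, 0.6 kg nominal; wheels do not turn. Origin on the bench under its middle; its own -x points forward (cab end), z up. The cab (75 x 100 mm, flat roof 123 mm up) is centred 70 mm ahead of the origin; the open tipper body is behind it, 114 mm high.
- truck_switch_top (a point): Centre of the flat top of the siren switch on the middle of the truck's cab roof: round black rubber cap 32 mm across on a stem, top 147 mm above the bench fully out, 139 mm pressed in and let go. The stem slides 8 mm straight down against 2 N of friction to a stop and stays there; the cap is springy and gives 1 mm per 1.5 N besides (at most 9 mm), so press some 10 mm or to about 5 N. The point moves with the cap.
- truck_switch (a joint): Depth of the stem of the truck's switch, m: 0 fully out, 0.008 fully in. Starts at 0 to 0.002.
- hat: Loose yellow plastic toy hard hat standing on its brim, brim 204 mm across, crown 120 mm high, with a small peak reaching 130 mm from the middle on its own -x side; 0.35 kg nominal. Origin on the bench under its middle, z up.
- hat_switch_top (a point): Centre of the flat top of the lamp switch on the crown of the hard hat: round black rubber cap 32 mm across on a stem, top 144 mm above the bench fully out, 136 mm pressed in and let go. The stem slides 8 mm straight down against 2 N of friction to a stop and stays there; the cap is springy and gives 1 mm per 1.5 N besides (at most 9 mm), so press some 10 mm or to about 5 N. The point moves with the cap.
- hat_switch (a joint): Depth of the stem of the hat's switch, m: 0 fully out, 0.008 fully in. Starts at 0 to 0.002.
- toolbox: Loose grey plastic tool box, 112 (its x) x 182 (its y) x 100 mm high, 0.8 kg nominal, with a carrying handle folded flat on its lid (bar 111 mm high, 30 mm behind the middle). Origin on the bench under its middle, z up; its front, with the clasp, is its -x side.
- clasp_pad (a point): Pressing point on the upper face of the tool box's clasp, 38 mm from its hinge, on the middle line. The clasp is a black flap 48 long x 40 wide x 6 mm thick on the lid at the middle of the front edge, free end to the front (box's -x), raised 26 deg when open. From fully open to shut the point goes 16 mm down and 6 mm forward; it takes about 2 N, rising past that by 1.4 N per mm as the flap flexes.
- clasp (a joint): Angle of the clasp, rad: 0 fully open (free end raised), 0.45 shut: level against its stop, upper face 118 mm above the bench. Hinge along the box's y, 8 mm ahead of the box's middle, 112 mm above the bench. Friction, no spring: it stays where it is left. Starts at 0 to 0.08.
- cup: Loose aluminium cup, 66 mm across, 85 mm high, origin under its middle. Bystander.
- screwdriver: Loose wooden toy screwdriver lying along its x, 185 mm long, 26 mm thick. Bystander.
- spanner: Loose wooden toy spanner lying along its x, 135 mm long, 12 mm high. Bystander.
- hammer: Loose wooden toy hammer lying along its y, 160 mm long, 32 mm high. Bystander.
- cone: Loose toy traffic cone, foot 60 x 60 mm, 95 mm high. Bystander.
- bolt: Loose wooden toy bolt standing on its head, 40 mm across, 64 mm high. Bystander.
Mind the look-alikes: they are no part of the job. Of the things that look like the toolbox, the smaller one is meant.

How it is judged:
By the outcome, as a careful person would: the job done as asked, in the order asked, and still so for the second after the job is handed in, with the robot touching nothing.
It also fails if it takes over 48 s, if anything falls off the work surface, if the arm or the gripper's body presses on something with over 40 N, if the wrist force passes 120 N, or if a joint passes its speed limit or range.

## Working session

There is one attempt and no reset: what is moved stays moved. The work goes in short steps, Python scripts to look and compute and a tool call to move; the robot and the scene stay as the last step left them, time stands still between calls to the robot, and variables do not carry over. Pictures are saved under pics/ and viewed, at most 10 in all, crops included, and the job is handed in when it is done.

Besides the shell and the picture viewer there is one more tool, called as name(argument=value, ...) on one line, values as JSON. arm_command: Moves the arm, as the interface text tells. Shift numbers are shares of 25 cm and turn numbers shares of 180 degrees, none past 1 either way. Its arguments: {"type":"object","properties":{"commands":{"type":"array"},"claw":{"type":"number"},"grip_force":{"type":"number"}},"required":["commands"]}

```bash
mkdir -p pics; cat > h.py <<'E'
import numpy as np, cv2
from station import *
def ray(cam,uv,cal=None):
    c=cal or calibration(cam); K=np.array(c["camera_matrix"]); k=c["k1"]; T=np.array(c["extrinsics"])
    d=np.array([(uv[0]-K[0,2])/K[0,0],(uv[1]-K[1,2])/K[1,1]]); s=d.copy()
    for _ in range(30): s=d/(1+k*(s@s))
    return T[:3,3],T[:3,:3]@np.array([s[0],s[1],1.])
def atz(cam,uv,z,cal=None):
    o,d=ray(cam,uv,cal); return o+d*(z-o[2])/d[2]
def tri(c1,u1,c2,u2):
    A=[];b=[]
    for c,u in((c1,u1),(c2,u2)):
        o,d=ray(c,u); d=d/np.linalg.norm(d); P=np.eye(3)-np.outer(d,d); A.append(P); b.append(P@o)
    return np.linalg.lstsq(np.vstack(A),np.hstack(b),rcond=None)[0]
def save(cam,name):
    im=grab_frame(cam); cv2.imwrite(f"pics/{name}.png",im[:,:,::-1]); return im
E
python3 - <<'E'
from h import *
np.set_printoptions(precision=3,suppress=True)
a=save("scene","s0"); b=save("side","d0")
cv2.imwrite("pics/both.png",cv2.resize(np.hstack([a,b])[:,:,::-1],(800,300)))
for cam in("scene","side"):
    print(cam,np.array(calibration(cam)["extrinsics"])[:3,3])
    for q,z in(("truck_switch_top",.146),("hat_switch_top",.143),("clasp_pad",.132),("toolbox",0),("truck",0),("hat",0)):
        for r in spot_point(q,cam): print(q,np.round(r["uv"]),round(r["score"],2),atz(cam,r["uv"],z))
E
```

```text
scene [1.037 0.859 0.728]
truck_switch_top [235. 183.] 0.43 [0.54  0.013 0.146]
hat_switch_top [197. 146.] 0.47 [ 0.508 -0.298  0.143]
clasp_pad [318. 228.] 0.79 [0.477 0.313 0.132]
clasp_pad [404. 210.] 0.75 [0.233 0.393 0.132]
toolbox [307. 273.] 0.62 [0.512 0.322 0.   ]
toolbox [403. 254.] 0.6 [0.24  0.423 0.   ]
truck [223. 229.] 0.56 [0.597 0.019 0.   ]
hat [200. 184.] 0.6 [ 0.526 -0.275  0.   ]
side [-0.014 -0.493  0.912]
truck_switch_top [259. 186.] 0.59 [0.535 0.015 0.146]
clasp_pad [174. 153.] 0.6 [0.473 0.303 0.132]
clasp_pad [ 95. 148.] 0.58 [0.321 0.505 0.132]
clasp_pad [189. 178.] 0.52 [0.435 0.188 0.132]
toolbox [ 98. 200.] 0.92 [ 0.25  0.44 -0.  ]
toolbox [191. 177.] 0.67 [0.517 0.303 0.   ]
truck [190. 224.] 0.6 [0.386 0.153 0.   ]
hat [337. 290.] 0.6 [ 0.504 -0.29   0.   ]
hat [353. 205.] 0.47 [ 0.779 -0.155  0.   ]
```

View pics/s0.png

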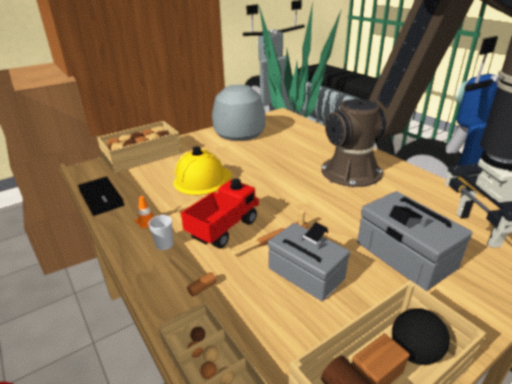

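View pics/d0.png

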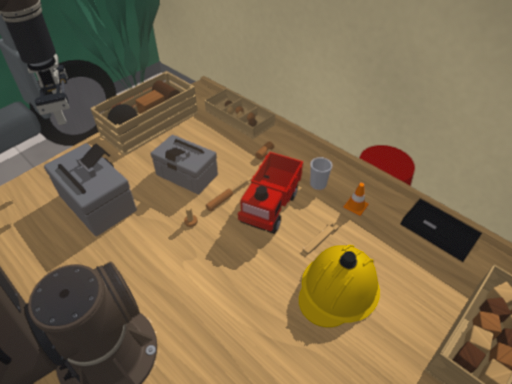

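The scene view shows two grey tool boxes, a small one at (307,262) and a large one at (413,237). The truck switch is at (235,185) and the hat switch at (197,150). In the side view the small box is at (185,162), the large one at (92,188), the truck switch at (262,195) and the hat switch at (348,260).

Possible mix-ups: the two boxes, whose clasps are at scene (318,228) and (404,210). I choose the smaller, at (318,228).

```bash
python3 - <<'E'
from h import *
np.set_printoptions(precision=3,suppress=True)
print("truck",tri("scene",(235,183),"side",(260,190)))
print("hat",tri("scene",(197,148),"side",(348,258)))
print("clasp",tri("scene",(318,228),"side",(174,153)))
print(atz("side",(348,258),.143))
s=get_state(); print(s["eef_pos"],s["ee_rot"],s["t"],s["force"],s["width"])
w=calibration("wrist"); print(np.array(w["extrinsics"]),w["camera_matrix"][0][0])
a=cv2.imread("pics/s0.png");b=cv2.imread("pics/d0.png")
cv2.imwrite("pics/c0.png",np.hstack([cv2.resize(a[180:310,250:480],(460*3//4*1,260*3//4)),cv2.resize(b[120:250,40:270],(345,195))]))
E
```

```text
truck [0.533 0.006 0.14 ]
hat [ 0.512 -0.291  0.139]
clasp [0.474 0.309 0.129]
[ 0.508 -0.292  0.143]
[0.297 0.606 0.227] [-3.142  0.    -0.455] 0.7 [ 0.229 -0.073 -0.649] 0.08744648285894327
[[-0.44  -0.869 -0.229  0.357]
 [-0.898  0.425  0.111  0.577]
 [ 0.001  0.254 -0.967  0.386]
 [ 0.     0.     0.     1.   ]] 320.5710090696989
```

View pics/c0.png

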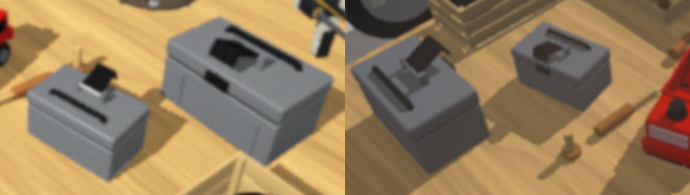

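The close crop confirms it: the smaller box (left in scene, right in side) has its raised clasp towards the robot. I'm moving over the truck with the fingers shut.

arm_command(commands=[{"tx":0.95,"ty":0.87},{"tx":0.95,"ty":0.87},{"tx":0.95,"ty":0.87},{"tx":0.95,"ty":0.87},{"tx":0.95,"ty":0.87},{"tx":0.95,"ty":0.87},{"tx":0.95,"ty":0.87},{"tx":0.95,"ty":0.87}], claw=0)

```text
invalid input
```

arm_command(commands=[{"tx":0.95,"ty":0.87},{"tx":0.95,"ty":0.87},{"tx":0.95,"ty":0.87},{"tx":0.95,"ty":0.87},{"tx":0.95,"ty":0.87},{"tx":0.95,"ty":0.87},{"tx":0.95,"ty":0.87},{"tx":0.95,"ty":0.87}])

```text
invalid input
```

```bash
cat > w.py <<'E'
from h import *
import sys
np.set_printoptions(precision=4,suppress=True)
q,z,n=sys.argv[1],float(sys.argv[2]),sys.argv[3]
s=get_state(); print(s["t"],s["eef_pos"],s["ee_rot"],s["force"],s["q"])
cal=calibration("wrist"); save("wrist",n)
y=s["ee_rot"][2]; R=np.array([[np.cos(y),np.sin(y)],[np.sin(y),-np.cos(y)]])
def rel(p): return R.T@(p[:2]-np.array(s["eef_pos"])[:2])/.25
for r in spot_point(q,"wrist"):
    p=atz("wrist",r["uv"],z,cal); print("pt",np.round(r["uv"]),round(r["score"],2),p,"tx,ty",rel(p))
for uv in [tuple(map(float,a.split(","))) for a in sys.argv[4:]]:
    p=atz("wrist",uv,z,cal); print("uv",uv,p,rel(p))
E
python3 w.py truck_switch_top .146 w1
```

```text
0.7 [0.2965 0.6064 0.2266] [-3.1415  0.     -0.4548] [ 0.2291 -0.0725 -0.6489] [ 1.4041  0.3586  0.0119 -0.     -1.2241 -0.2881]
```

View pics/w1.png

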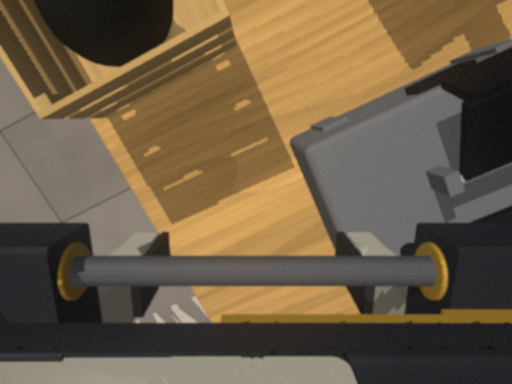

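Both moves were refused, probably because each row needs all its fields. The wrist view shows the large box's corner at (300,150) near the fingers, so I'll lift slightly on the way.

arm_command(commands=[{"tx":0.95,"ty":0.87,"tz":-0.1,"twist":0},{"tx":0.95,"ty":0.87,"tz":-0.1,"twist":0},{"tx":0.95,"ty":0.87,"tz":-0.1,"twist":0},{"tx":0.95,"ty":0.87,"tz":-0.1,"twist":0},{"tx":0.95,"ty":0.87,"tz":-0.1,"twist":0},{"tx":0.95,"ty":0.87,"tz":-0.1,"twist":0},{"tx":0.95,"ty":0.87,"tz":-0.1,"twist":0},{"tx":0.95,"ty":0.87,"tz":-0.1,"twist":0}], claw=0, grip_force=10)

```text
t: 1.47
eef_pos: [0.4148, 0.3039, 0.2523]
ee_rot: [-3.141, -0.0, -0.455]
force: [0.6, 0.4, 0.4]
width: 0.0398
gripper_force: 0.0
```

arm_command(commands=[{"tx":0.95,"ty":0.87,"tz":0.1,"twist":0},{"tx":0.95,"ty":0.87,"tz":0.1,"twist":0},{"tx":0.95,"ty":0.87,"tz":0.1,"twist":0},{"tx":0.95,"ty":0.87,"tz":0.1,"twist":0},{"tx":0.95,"ty":0.87,"tz":0.1,"twist":0},{"tx":0.95,"ty":0.87,"tz":0.1,"twist":0},{"tx":0.95,"ty":0.87,"tz":0.1,"twist":0},{"tx":0.95,"ty":0.87,"tz":0.1,"twist":0}])

```text
t: 2.13
eef_pos: [0.5326, 0.0042, 0.2266]
ee_rot: [-3.141, -0.0, -0.455]
force: [0.1, 0.7, -0.8]
width: 0.0006
gripper_force: 0.0
```

```bash
python3 w.py truck_switch_top .146 w2
```

```text
2.1333 [0.5326 0.0042 0.2266] [-3.1414 -0.0004 -0.4555] [ 0.0858  0.7344 -0.7636] [ 0.3763  0.124  -0.3011  0.0002 -1.1454  0.7389]
pt [257. 208.] 0.66 [0.5288 0.0017 0.146 ] tx,ty [-0.0095  0.0158]
```

View pics/w2.png

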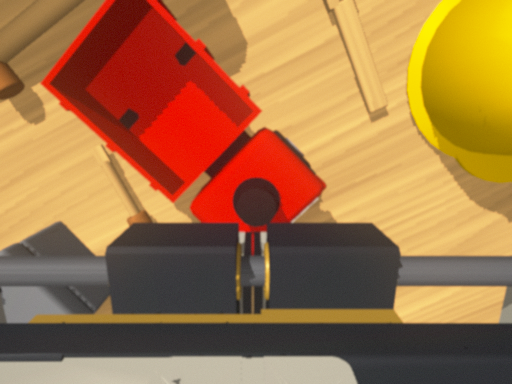

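The cap is at (256,203), directly ahead of the fingers, so the offset is small. Pressing down to z of about 0.137.

arm_command(commands=[{"tx":0.0,"ty":0.015,"tz":0.14,"twist":0},{"tx":0.0,"ty":0.015,"tz":0.27,"twist":0},{"tx":0.0,"ty":0.015,"tz":0.3,"twist":0},{"tx":0.0,"ty":0.015,"tz":0.32,"twist":0},{"tx":0.0,"ty":0.015,"tz":0.335,"twist":0},{"tx":0.0,"ty":0.015,"tz":0.348,"twist":0},{"tx":0.0,"ty":0.015,"tz":0.358,"twist":0},{"tx":0.0,"ty":0.015,"tz":0.358,"twist":0}])

```text
t: 2.9
eef_pos: [0.5313, 0.004, 0.138]
ee_rot: [-3.14, -0.002, -0.454]
force: [-0.5, 0.2, 2.3]
width: 0.0005
gripper_force: 1.0
```

arm_command(commands=[{"tx":0,"ty":0,"tz":0.004,"twist":0},{"tx":0,"ty":0,"tz":0.008,"twist":0},{"tx":0,"ty":0,"tz":0.008,"twist":0},{"tx":0,"ty":0,"tz":0.008,"twist":0},{"tx":0,"ty":0,"tz":0.008,"twist":0},{"tx":0,"ty":0,"tz":0.008,"twist":0},{"tx":0,"ty":0,"tz":0.008,"twist":0},{"tx":0,"ty":0,"tz":0.008,"twist":0}])

```text
t: 3.57
eef_pos: [0.5313, 0.0039, 0.1358]
ee_rot: [-3.14, -0.001, -0.455]
force: [-0.1, 1.7, 5.1]
width: 0.0003
gripper_force: 2.6
```

5.1 N at z = 0.1358 matches the stem on its stop (top at 0.139). Going up, then over to the hat.

arm_command(commands=[{"tx":0,"ty":0,"tz":-0.16,"twist":0},{"tx":0,"ty":0,"tz":-0.32,"twist":0},{"tx":0.06,"ty":0.14,"tz":-0.364,"twist":0},{"tx":0.42,"ty":0.95,"tz":-0.364,"twist":0},{"tx":0.42,"ty":0.95,"tz":-0.364,"twist":0},{"tx":0.42,"ty":0.95,"tz":-0.364,"twist":0},{"tx":0.42,"ty":0.95,"tz":-0.364,"twist":0},{"tx":0.42,"ty":0.95,"tz":-0.364,"twist":0}])

```text
t: 4.23
eef_pos: [0.5203, -0.2445, 0.226]
ee_rot: [-3.141, 0.0, -0.455]
force: [1.0, 0.5, -0.5]
width: 0.0004
gripper_force: 0.0
```

arm_command(commands=[{"tx":0.04,"ty":0.15,"tz":0,"twist":0},{"tx":0.04,"ty":0.15,"tz":0,"twist":0},{"tx":0.04,"ty":0.15,"tz":0,"twist":0},{"tx":0.04,"ty":0.15,"tz":0,"twist":0},{"tx":0.04,"ty":0.15,"tz":0,"twist":0},{"tx":0.04,"ty":0.15,"tz":0,"twist":0},{"tx":0.04,"ty":0.15,"tz":0,"twist":0},{"tx":0.04,"ty":0.15,"tz":0,"twist":0}])

```text
t: 4.9
eef_pos: [0.5138, -0.2799, 0.2263]
ee_rot: [-3.141, -0.0, -0.453]
force: [0.3, -0.4, -0.4]
width: 0.0008
gripper_force: 0.0
```

```bash
python3 w.py hat_switch_top .143 w3 256,203
```

```text
4.9 [ 0.5138 -0.2799  0.2263] [-3.1415 -0.0004 -0.4532] [ 0.2858 -0.3954 -0.3939] [-0.1647  0.2119 -0.193   0.     -1.1656  1.2823]
pt [  5. 219.] 0.67 [ 0.5883 -0.0989  0.143 ] tx,ty [-0.0493 -0.7812]
pt [268. 197.] 0.61 [ 0.5133 -0.2936  0.143 ] tx,ty [0.0221 0.0503]
uv (256.0, 203.0) [ 0.5131 -0.2831  0.143 ] [0.003  0.0129]
```

View pics/w3.png

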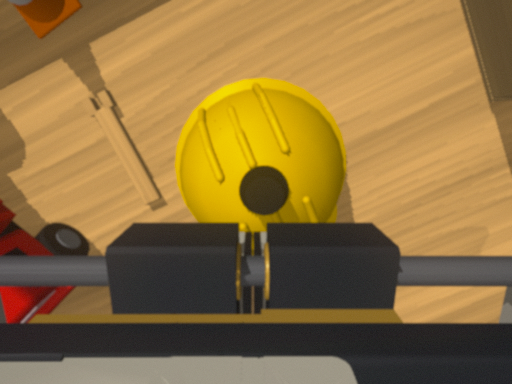

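The hat cap is fully visible at (264,190), so I'll correct by about 10 mm along tool x and y, then press to z of about 0.133.

arm_command(commands=[{"tx":0.038,"ty":0.04,"tz":0.14,"twist":0},{"tx":0.038,"ty":0.04,"tz":0.28,"twist":0},{"tx":0.038,"ty":0.04,"tz":0.315,"twist":0},{"tx":0.038,"ty":0.04,"tz":0.335,"twist":0},{"tx":0.038,"ty":0.04,"tz":0.35,"twist":0},{"tx":0.038,"ty":0.04,"tz":0.362,"twist":0},{"tx":0.038,"ty":0.04,"tz":0.37,"twist":0},{"tx":0.038,"ty":0.04,"tz":0.37,"twist":0}])

```text
t: 5.67
eef_pos: [0.5184, -0.2941, 0.1347]
ee_rot: [-3.141, -0.002, -0.454]
force: [-0.8, 0.4, 2.9]
width: 0.0005
gripper_force: 1.2
```

arm_command(commands=[{"tx":0,"ty":0,"tz":0.002,"twist":0},{"tx":0,"ty":0,"tz":0.005,"twist":0},{"tx":0,"ty":0,"tz":0.005,"twist":0},{"tx":0,"ty":0,"tz":0.005,"twist":0},{"tx":0,"ty":0,"tz":0.005,"twist":0},{"tx":0,"ty":0,"tz":0.005,"twist":0},{"tx":0,"ty":0,"tz":0.005,"twist":0},{"tx":0,"ty":0,"tz":0.005,"twist":0}])

```text
t: 6.33
eef_pos: [0.5183, -0.2941, 0.1328]
ee_rot: [-3.141, -0.001, -0.455]
force: [0.3, 0.5, 4.5]
width: 0.0003
gripper_force: 2.6
```

4.5 N at z = 0.1328, so the hat switch is on its stop. Next, up and over to the small tool box.

arm_command(commands=[{"tx":0,"ty":0,"tz":-0.16,"twist":0},{"tx":0,"ty":0,"tz":-0.32,"twist":0},{"tx":-0.05,"ty":-0.08,"tz":-0.4,"twist":0},{"tx":-0.41,"ty":-0.7,"tz":-0.4,"twist":0},{"tx":-0.41,"ty":-0.7,"tz":-0.4,"twist":0},{"tx":-0.41,"ty":-0.7,"tz":-0.4,"twist":0},{"tx":-0.41,"ty":-0.7,"tz":-0.4,"twist":0},{"tx":-0.41,"ty":-0.7,"tz":-0.4,"twist":0}])

```text
t: 7.0
eef_pos: [0.5014, -0.0878, 0.232]
ee_rot: [-3.141, 0.001, -0.453]
force: [-0.1, 0.2, 0.4]
width: 0.0004
gripper_force: 0.0
```

arm_command(commands=[{"tx":-0.5,"ty":-0.95,"tz":0,"twist":0},{"tx":-0.5,"ty":-0.95,"tz":0,"twist":0},{"tx":-0.5,"ty":-0.95,"tz":0,"twist":0},{"tx":-0.5,"ty":-0.95,"tz":0,"twist":0},{"tx":-0.5,"ty":-0.95,"tz":0,"twist":0},{"tx":-0.5,"ty":-0.95,"tz":0,"twist":0},{"tx":-0.5,"ty":-0.95,"tz":0,"twist":0},{"tx":-0.5,"ty":-0.95,"tz":0,"twist":0}])

```text
t: 7.67
eef_pos: [0.4939, 0.1802, 0.2314]
ee_rot: [3.141, 0.001, -0.451]
force: [0.6, -0.4, 0.5]
width: 0.0007
gripper_force: 0.0
```

arm_command(commands=[{"tx":-0.32,"ty":-0.44,"tz":0,"twist":0},{"tx":-0.32,"ty":-0.44,"tz":0,"twist":0},{"tx":-0.32,"ty":-0.44,"tz":0,"twist":0},{"tx":-0.32,"ty":-0.44,"tz":0,"twist":0},{"tx":-0.32,"ty":-0.44,"tz":0,"twist":0},{"tx":-0.32,"ty":-0.44,"tz":0,"twist":0},{"tx":-0.32,"ty":-0.44,"tz":0,"twist":0},{"tx":-0.32,"ty":-0.44,"tz":0,"twist":0}])

```text
t: 8.33
eef_pos: [0.471, 0.3093, 0.2322]
ee_rot: [3.141, 0.0, -0.456]
force: [-0.8, 0.1, 0.1]
width: 0.0005
gripper_force: 0.0
```

```bash
python3 w.py clasp_pad .132 w4
```

```text
8.3333 [0.471  0.3093 0.2322] [ 3.1412  0.0002 -0.456 ] [-0.7594  0.1028  0.1087] [ 0.9283  0.1726 -0.2289 -0.0001 -1.1697  0.1866]
pt [249. 198.] 0.8 [0.4723 0.3117 0.132 ] tx,ty [ 0.0003 -0.0107]
```

View pics/w4.png

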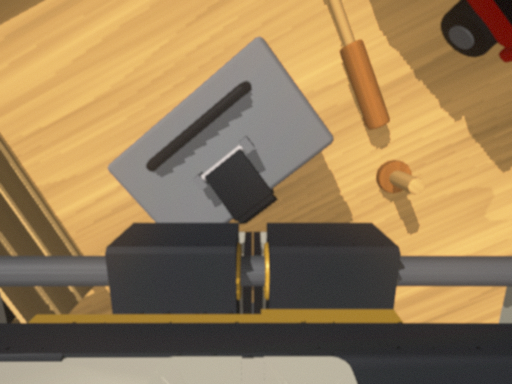

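The clasp flap has its hinge mid at (222,166) and free edge mid at (259,208). The 38 mm point comes to (251,199), which agrees with the network's (249,198). I'm already above it and pressing slowly.

arm_command(commands=[{"tx":-0.006,"ty":-0.005,"tz":0.15,"twist":0},{"tx":-0.006,"ty":-0.005,"tz":0.3,"twist":0},{"tx":-0.006,"ty":-0.005,"tz":0.36,"twist":0},{"tx":-0.006,"ty":-0.005,"tz":0.385,"twist":0},{"tx":-0.006,"ty":-0.005,"tz":0.41,"twist":0},{"tx":-0.006,"ty":-0.005,"tz":0.43,"twist":0},{"tx":-0.006,"ty":-0.005,"tz":0.445,"twist":0},{"tx":-0.006,"ty":-0.005,"tz":0.456,"twist":0}])

```text
t: 9.1
eef_pos: [0.4706, 0.3127, 0.119]
ee_rot: [-3.14, -0.0, -0.455]
force: [-0.9, 0.3, 1.7]
width: 0.0003
gripper_force: 0.9
```

arm_command(commands=[{"tx":0,"ty":0,"tz":0.004,"twist":0},{"tx":0,"ty":0,"tz":0.008,"twist":0},{"tx":0,"ty":0,"tz":0.008,"twist":0},{"tx":0,"ty":0,"tz":0.008,"twist":0},{"tx":0,"ty":0,"tz":0.008,"twist":0},{"tx":0,"ty":0,"tz":0.008,"twist":0},{"tx":0,"ty":0,"tz":0.008,"twist":0},{"tx":0,"ty":0,"tz":0.008,"twist":0}])

```text
t: 9.77
eef_pos: [0.4703, 0.3126, 0.1165]
ee_rot: [-3.141, -0.0, -0.455]
force: [-1.4, -0.0, 3.6]
width: 0.0003
gripper_force: 1.8
```

arm_command(commands=[{"tx":0,"ty":0,"tz":0.003,"twist":0},{"tx":0,"ty":0,"tz":0.006,"twist":0},{"tx":0,"ty":0,"tz":0.006,"twist":0},{"tx":0,"ty":0,"tz":0.006,"twist":0},{"tx":0,"ty":0,"tz":0.006,"twist":0},{"tx":0,"ty":0,"tz":0.006,"twist":0},{"tx":0,"ty":0,"tz":0.006,"twist":0},{"tx":0,"ty":0,"tz":0.006,"twist":0}])

```text
t: 10.43
eef_pos: [0.4702, 0.3126, 0.1152]
ee_rot: [-3.141, -0.0, -0.455]
force: [-3.5, -0.7, 7.1]
width: 0.0006
gripper_force: 3.4
```

arm_command(commands=[{"tx":0,"ty":0,"tz":-0.1,"twist":0},{"tx":0,"ty":0,"tz":-0.25,"twist":0},{"tx":0,"ty":0,"tz":-0.4,"twist":0},{"tx":-0.3,"ty":0,"tz":-0.5,"twist":0},{"tx":-0.3,"ty":0,"tz":-0.5,"twist":0},{"tx":-0.3,"ty":0,"tz":-0.5,"twist":0},{"tx":-0.3,"ty":0,"tz":-0.5,"twist":0},{"tx":-0.3,"ty":0,"tz":-0.5,"twist":0}])

```text
t: 11.1
eef_pos: [0.4025, 0.3453, 0.2395]
ee_rot: [3.141, 0.0, -0.454]
force: [0.2, -0.0, -0.4]
width: 0.0007
gripper_force: 0.0
```

```bash
python3 - <<'E'
from h import *
np.set_printoptions(precision=3,suppress=True)
a=save("scene","s1");b=save("side","d1");w=save("wrist","w5")
c=lambda n,r0,r1,c0,c1:cv2.resize(cv2.imread(f"pics/{n}.png")[r0:r1,c0:c1],(390,280))
cv2.imwrite("pics/cmp.png",np.vstack([np.hstack([c("s0",130,300,150,380),c("s1",130,300,150,380)]),np.hstack([c("d0",120,330,150,400),c("d1",120,330,150,400)])]))
E
```

```text
(no output)
```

View pics/cmp.png

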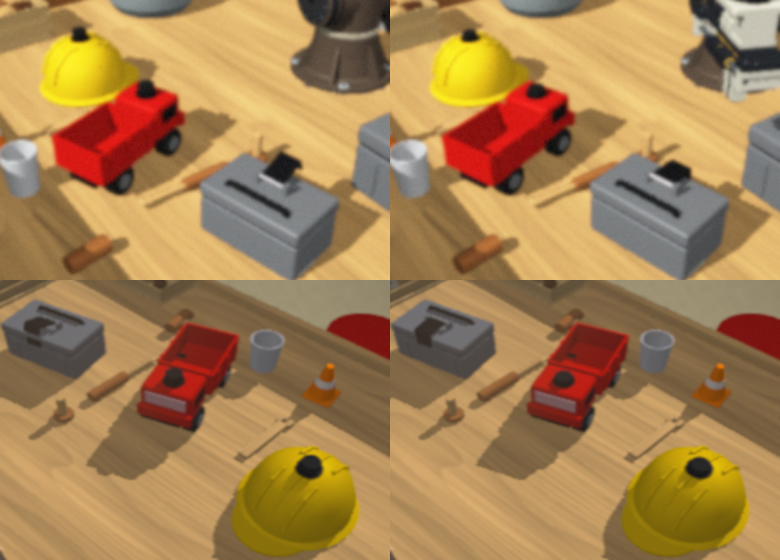

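View pics/w5.png

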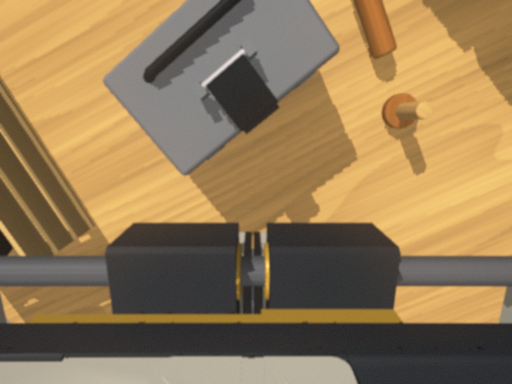

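The before and after crops show both caps lower and the clasp flat, with every toy where it was. The wrist view shows the flap level at (241,92). The force climbed steeply to 7.1 N, so the clasp is on its stop.

```bash
python3 -c "
from station import *
print(job_done())"
```

```text
the job is handed in; nothing more can be done
None
```

I pressed the truck's siren switch, then the hat's lamp switch, then the small tool box's clasp, each to its stop (peak about 7 N); the before-and-after pictures show no toy moved, and the job is handed in at about 11 s.

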